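# Open the ratchet bar clamp

## Task

The glued block in the blue bar clamp is dry: open the clamp fully so that it can be taken out later. With the fingertips press the orange release pad on the sliding jaw, keep it down while you push the jaw back along its bar until it is fully home against the end stop, then let the release spring up again. Do not lift or shift the wooden block, and leave the other things on the bench alone.

Things in the scene. Friction and masses are not known exactly. Their poses are not given: they have to be found in the camera images.
- bench_clamp: Blue bar clamp screwed to the bench, 320 mm long, 90 mm wide; never moves. Origin at bench level under the middle of the bar. Its y axis runs along the bar from the fixed jaw (y = -168 to -150 mm) to the end stop (y = 128 to 150 mm, 58 mm high); x is across, z up. Steel bar 32 mm wide, top face 38 mm above the bench, saw teeth under it. The fixed jaw is 85 mm high.
- clamp_jaw (a joint): Position of the sliding jaw along the bar, in m, growing along the clamp's +y: 0 = nearly on the block, 0.125 = fully back against the end stop. Starts at about 0.004 to 0.045. The ratchet (8 mm teeth) blocks it towards +y unless the release is down; towards the block it clicks on freely. With the release down it slides easily (1 to 2 N) and stays where it is left.
- clamp_release (a joint): How far the orange release pad is pressed down, in m: 0 = up, 0.010 = bottomed. It may start up to 0.004 down, its pawl resting on a tooth's slope (the jaw then has up to 8 mm of play before the ratchet bites). The ratchet lets go beyond about 0.005; sprung, 4 N to start it and 9 N fully down; it springs up when let go, fully so at the end stop.
- release_top (a point): Centre of the top face of the orange ribbed release pad (38 mm across, 50 mm along the bar), 87 mm above the bench when up. It rides with the jaw and sinks when pressed. Axes as the clamp's: +y is the direction in which the jaw opens, z up. The front of the ridge is 29 mm from this point in +y.
- ridge_top (a point): Top centre of the upright blue ridge at the rear (+y) of the sliding jaw, 60 mm wide, 13 mm thick, 112 mm above the bench, 35.5 mm from the pad's centre: a fingertip resting on the pad can push against it. The jaw is 70 mm wide, 95 mm long along y; its face plate on the block side is 83 mm high.
- clamp_end_stop (a point): Upper front edge of the blue end stop, middle of its width, 58 mm above the bench; the rear of the jaw meets it when fully open.
- block_center (a point): Centre of the glued hardwood block, 85 x 50 x 40 mm, loose, lying across the bar beside the fixed jaw; its top is 78 mm above the bench, its 50 mm side lies along the bar.
- glue_bottle: Loose white glue bottle with an orange nozzle, 66 mm wide, 180 mm high, standing to the left behind the clamp; origin at the centre of its base.
- screw_tin: Loose grey round tin of screws, 86 mm wide, 55 mm high, to the right; origin at the centre of its base.
- tape_measure: Loose yellow and black tape measure, 38 x 86 x 70 mm, standing to the left in front; origin at the centre of its base.

How it is judged:
By the outcome, as a careful person would: the job done as asked, in the order asked, and still so for the second after the job is handed in, with the robot touching nothing.
It also fails if it takes over 32 s, if anything falls off the work surface, if the arm or the gripper's body presses on something with over 40 N, if the wrist force passes 120 N, or if a joint passes its speed limit or range.

## Robot

A 6-joint arm with a two-finger parallel gripper is mounted at the origin on a cart in front of the work surface, level with it; the furniture and walls round the work are solid. World frame = base frame: x ahead of the robot, y to its left, z up, the work surface at z = 0. Lengths are in m, angles in rad, forces in N, time in s.
With the tool pointing down it reaches from about 0.4 to 0.825 m from the base axis. Payload 7 kg.
Tool frame: the origin (TCP) lies between the finger pads; the fingertips stand 8 mm ahead of it and the grasp point (between the pads) lies 11 mm behind it (arm.finger_overhang is the distance from the TCP to the fingertips, in m); z points along the fingers, y is the line along which they close (so a half turn about z gives the same grasp; the last joint's range is limited). The gripper opens to 88 mm and grips with 3 to 60 N. Pads are 19 mm wide; open, the fingers measure 130 mm over their backs; the gripper's body (78 mm by 193 mm) begins 47 mm behind the grasp point.
Start: joints at [1.463, 0.359, 0.012, 0, -1.224, -0.288], TCP at [0.26, 0.623, 0.201] pointing down, gripper open.
Joint ranges: [-3.07, 3.07], [-1.43, 2.12], [-1.02, 1.25], [-3.03, 1.67], [-3.05, -0], [-3.03, 3.03]. Speed limits (rad/s): [2.39, 2.39, 3.01, 3.14, 3.14, 3.14].

## Interface

Orientations are given as [roll, pitch, yaw] about the fixed x, y, z axes, in that order (R = Rz(yaw) Ry(pitch) Rx(roll)).
In Python, from station import arm gives the robot as it stands.
- The arm moves only by the tool move_arm, never from a script. Its argument "rows" is text: rows parted by semicolons, each of 7 numbers parted by spaces: the turn, a rotation vector about the tool's x, y, z in degrees, then the shift along the tool's x, y, z in m, then the finger opening in m, from 0 to 0.0876. A call has 1 to 8 rows; each row shifts and turns the commanded pose from where the row before left it, along the tool's axes as they then stand; what a row does not reach is not made up. A row lasts 1/8 s, in which the tool goes at most 62.5 mm and 10.7 degrees, less where a joint would pass 70% of its speed; a pose out of reach is approached as far as the arm can. A call is refused whole if a number of a shift passes 0.0625 or a number of a turn 10.7, either way. A call with a gripper value outside its range is refused whole. The fingers move at their own pace and stop on an object; "squeeze" is the grip in N (left out, the last holds). Time passes only in rows, so rows that do not move let the fingers close. It gives the time, the measured TCP pose, the force, the opening and the grip force at its end, in the units of the state.
- arm.get_state(): the state, without advancing time (a new reading comes with each control period).
- arm.grab_frame(name): name is "scene" or "top"; returns (picture, depth): 480x640x3 uint8, blue, green, red; 480x640 float32, m along the optical axis (not along the pixel's ray), 0 where there is no reading.
- arm.camera_model(name): a dict with "mtx" (3x3 intrinsics, pixels), "camera_from_world" (4x4, takes a point from world to camera coordinates). Camera axes: x right, y down, z forward; pixel columns grow to the right and rows downward; lengths in m; the calibration is good to about 2 mm. A picture is of the moment at which its call begins. camera_model takes no time and is no camera call.
- arm.job_done(): hands the job in; it is judged then, once.
The state is a dict: "t": time; "q": joint angles; "qd": joint speeds; "joint_efforts": joint torques, N m; "eef_pos": TCP position; "ee_rot": TCP orientation; "force": force on the tool from outside, world axes, zero at the start; "moment": the same for the moment, N m; "width": finger opening in m; "gripper_force": force on a finger pad.
Only numpy, scipy, OpenCV 4.12 (cv2) and the standard library are available. Lean on these libraries where they do the work, as an engineer would, in place of code of your own. Each camera call takes 0.05 s, during which the arm holds its last target. There are 200 camera calls.

## Working session

There is one attempt and no reset: what is moved stays moved. The work goes in short steps, Python scripts to look and compute and a tool call to move; the robot and the scene stay as the last step left them, time stands still between calls to the robot, and variables do not carry over. Pictures are saved under pics/ and viewed, at most 10 in all, crops included, and the job is handed in when it is done.

Besides the shell and the picture viewer there is one more tool, called after "Emit:" in YAML: its name, and indented under it one key for each argument. move_arm: Moves the arm, as the interface text tells. Its arguments: {"type":"object","properties":{"rows":{"type":"string"},"squeeze":{"type":"number"}},"required":["rows"]}

```bash
mkdir -p pics; ls; python3 - <<'E'
from station import arm
import cv2,numpy as np
for n in("scene","top"):
    p,d=arm.grab_frame(n);cv2.imwrite(f"pics/{n}0.png",p);np.save(f"{n}_d.npy",d)
    m=arm.camera_model(n);print(n,m["mtx"].tolist(),np.round(np.linalg.inv(m["camera_from_world"]),3).tolist())
s=arm.get_state();print(s["t"],s["eef_pos"],s["ee_rot"],s["width"],s["force"])
E
```

```text
pics
scene [[603.4520247996347, 0.0, 317.60365070631025], [0.0, 603.4520247996347, 245.14901474473473], [0.0, 0.0, 1.0]] [[0.826, -0.417, 0.379, -0.02], [-0.563, -0.594, 0.575, -0.854], [-0.015, -0.688, -0.725, 1.172], [0.0, 0.0, 0.0, 1.0]]
top [[560.1374472640542, 0.0, 323.53341913718623], [0.0, 560.1374472640542, 238.74630658647578], [0.0, 0.0, 1.0]] [[0.007, -0.997, 0.071, 0.419], [-1.0, -0.006, 0.009, -0.02], [-0.008, -0.071, -0.997, 1.692], [0.0, 0.0, 0.0, 1.0]]
0.1 [0.26007169 0.62234349 0.20040199] [ 3.14004686e+00 -1.47050847e-04 -3.95887822e-01] 0.0874352771428766 [-0.88152788 -0.15685221 -0.46248898]
```

View pics/scene0.png

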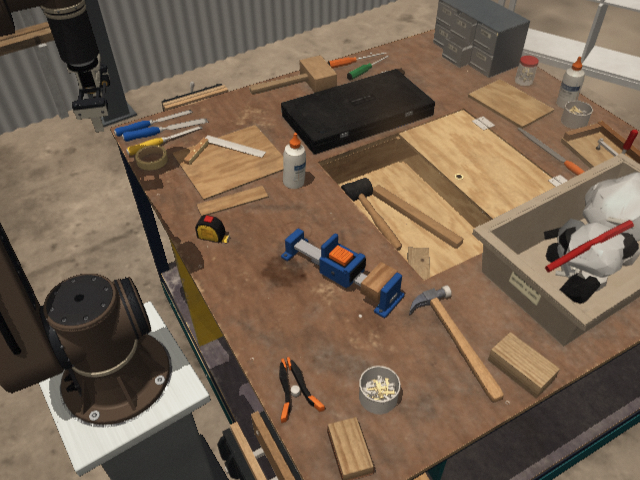

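View pics/top0.png

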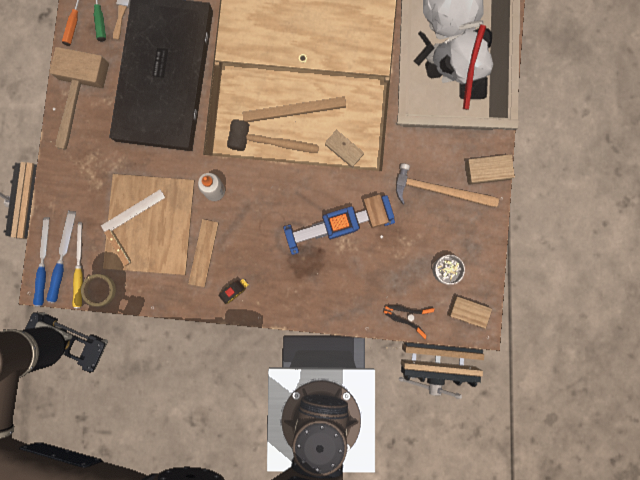

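The scene picture shows the clamp at about (340,270). In the top picture the orange pad is at (340,221), the fixed jaw at (389,209), and the end stop at (291,238). The nearest loose things are the bottle at (209,185) and the tape measure at (233,290).

```bash
cat > h.py <<'E'
from station import arm
import cv2,numpy as np
def ray(n,uv,z):
    m=arm.camera_model(n);T=np.linalg.inv(m["camera_from_world"])
    d=T[:3,:3]@np.linalg.solve(m["mtx"],[uv[0],uv[1],1]);o=T[:3,3]
    return o+d*(z-o[2])/d[2]
def blob(p,lo,hi,box):
    h=cv2.cvtColor(p,cv2.COLOR_BGR2HSV);k=cv2.inRange(h,lo,hi)
    w=np.zeros_like(k);x0,y0,x1,y1=box;w[y0:y1,x0:x1]=255
    k&=w;c=cv2.findContours(k,cv2.RETR_EXTERNAL,cv2.CHAIN_APPROX_NONE)[0]
    return sorted(c,key=cv2.contourArea)[::-1]
OR=((5,170,120),(18,255,255));BL=((105,120,40),(125,255,255))
E
python3 - <<'E'
from h import *
np.set_printoptions(precision=4,suppress=True)
for n,b in(("top",(270,180,410,260)),("scene",(270,220,420,320))):
    p=cv2.imread(f"pics/{n}0.png");d=np.load(f"{n}_d.npy")
    c=blob(p,*OR,b)[0];r=cv2.minAreaRect(c);print(n,r,"pad",ray(n,r[0],.087))
    T=np.linalg.inv(arm.camera_model(n)["camera_from_world"]);K=arm.camera_model(n)["mtx"]
    def pt(u,v):
        q=np.linalg.solve(K,[u,v,1])*d[int(v),int(u)];return (T@[*q,1])[:3]
    print("depth pad",pt(*r[0]))
    q=cv2.boxPoints(r);print(np.array([ray(n,x,.087) for x in q]))
    for c in blob(p,*BL,b)[:4]:
        r=cv2.minAreaRect(c);print("blue",r,pt(*r[0]))
    if n=="top":
        h=cv2.cvtColor(p,cv2.COLOR_BGR2HSV);k=cv2.inRange(h,*BL)
        P=np.array([pt(u,v) for v,u in zip(*np.where(k[180:260,270:410]))+0*np.array([0])]) if 0 else None
        cv2.imwrite("pics/crop.png",cv2.resize(p[180:260,270:410],None,fx=5.5,fy=5.5,interpolation=cv2.INTER_CUBIC))
E
```

```text
top ((338.935791015625, 222.1192626953125), (13.218003273010254, 17.04930877685547), 73.3007583618164) pad [ 0.5817 -0.0495  0.087 ]
depth pad [ 0.5822 -0.0496  0.0825]
[[ 0.5928 -0.0205  0.087 ]
 [ 0.6073 -0.0675  0.087 ]
 [ 0.5707 -0.0785  0.087 ]
 [ 0.5562 -0.0317  0.087 ]]
blue ((340.3999938964844, 222.20001220703125), (23.40085220336914, 30.990318298339844), 71.56504821777344) [ 0.5812 -0.0537  0.0903]
blue ((290.4760437011719, 239.5075225830078), (27.754270553588867, 6.725266933441162), 72.47443389892578) [0.5324 0.0911 0.0623]
blue ((388.4000244140625, 209.20001220703125), (27.828041076660156, 5.0596442222595215), 71.56504821777344) [ 0.6205 -0.1923  0.0831]
blue ((386.6500549316406, 223.95001220703125), (0.9486832022666931, 3.1622774600982666), 71.56504821777344) [ 0.5852 -0.1951  0.0067]
scene ((340.1470642089844, 254.58822631835938), (20.75132942199707, 13.89138412475586), 30.963754653930664) pad [ 0.5745 -0.0521  0.087 ]
depth pad [ 0.574  -0.0528  0.0879]
[[ 0.5484 -0.0363  0.087 ]
 [ 0.5859 -0.0136  0.087 ]
 [ 0.6006 -0.0679  0.087 ]
 [ 0.5634 -0.0893  0.087 ]]
blue ((339.2236633300781, 259.71978759765625), (44.61777114868164, 41.068634033203125), 30.465543746948242) [ 0.5661 -0.06    0.0808]
blue ((389.8406982421875, 295.1106262207031), (21.16621971130371, 44.966461181640625), 41.18592834472656) [ 0.6079 -0.2054  0.0622]
blue ((291.746337890625, 243.88290405273438), (15.505152702331543, 33.10559844970703), 24.775142669677734) [0.5145 0.0764 0.0508]
blue ((306.2500305175781, 239.75003051757812), (2.8284268379211426, 0.7071067094802856), 45.0) [0.5743 0.1014 0.0092]
```

View pics/crop.png

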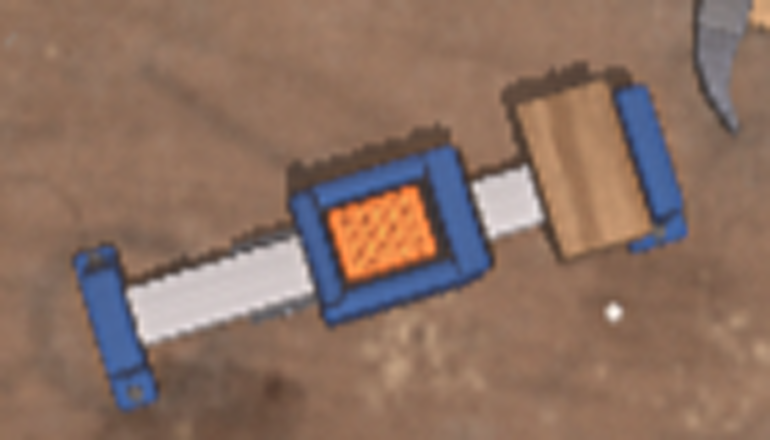

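The crop shows the clamp lying straight, with the pad in the middle of the jaw and the ridge on its left, towards the end stop. The pad is near (0.578, -0.051), and the opening direction is (-0.297, 0.955). The two views agree to about 8 mm, and about 96 mm of travel is left. I'll close the fingers and line them up along the bar, so the fingertips are 42 mm long by 19 mm across.

Emit:
move_arm:
  rows: "0 0 0 0.0395 0.0356 0 0; 0 0 0 0.0395 0.0356 0 0; 0 0 0 0.0395 0.0356 0 0; 0 0 0 0.0395 0.0356 0 0; 0 0 0 0.0395 0.0356 0 0; 0 0 0 0.0395 0.0356 0 0; 0 0 0 0.0395 0.0356 0 0; 0 0 0 0.0395 0.0356 0 0"
  squeeze: 20

```text
t: 1.1
eef_pos: [0.4423, 0.2365, 0.2012]
ee_rot: [3.142, 0.0, -0.395]
force: [1.2, 1.2, 0.4]
width: 0.0134
gripper_force: 0.0
```

Emit:
move_arm:
  rows: "0 0 0 0.0395 0.0356 0 0; 0 0 0 0.0395 0.0356 0 0; 0 0 0 0.0395 0.0356 0 0; 0 0 0 0.0395 0.0356 0 0; 0 0 -10 0 0 0 0; 0 0 -10 0 0 0 0; 0 0 -10 0 0 0 0; 0 0 -10 0 0 0 0"

```text
t: 2.1
eef_pos: [0.5326, 0.0457, 0.2009]
ee_rot: [-3.142, 0.001, 0.308]
force: [0.6, -0.3, -0.2]
width: 0.0004
gripper_force: 0.0
```

Emit:
move_arm:
  rows: "0 0 0 0.0047 0.0353 0 0; 0 0 0 0.0047 0.0353 0 0; 0 0 0 0.0047 0.0353 0 0; 0 0 0 0 0 0.03 0; 0 0 0 0 0 0.03 0; 0 0 0 0 0 0.028 0; 0 0 0 0 0 0 0"

```text
t: 2.98
eef_pos: [0.576, -0.0514, 0.111]
ee_rot: [-3.141, 0.005, 0.302]
force: [-0.1, 1.2, -0.2]
width: 0.0
gripper_force: 0.0
```

```bash
python3 - <<'E'
from h import *
a=[cv2.resize(arm.grab_frame("scene")[0][190:320,270:430],None,fx=4,fy=4,interpolation=cv2.INTER_CUBIC)]
cv2.imwrite("pics/a.png",a[0])
s=arm.get_state();print(s["eef_pos"],s["q"])
E
```

```text
[ 0.5773442  -0.05124293  0.11274558] [ 2.48867200e-01  2.77621275e-01 -3.21185174e-01  2.02923525e-04
 -9.74229937e-01  1.62426732e+00]
```

View pics/a.png

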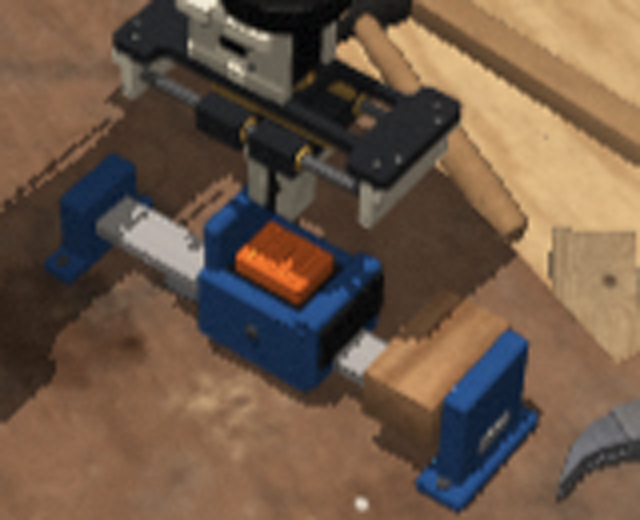

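```bash
python3 - <<'E'
from h import *
s=arm.get_state();e=s["eef_pos"];m=arm.camera_model("scene");T=m["camera_from_world"]
def pr(x):
    c=T[:3,:3]@x+T[:3,3];u=m["mtx"]@c;return np.round(((u[:2]/u[2])-[270,190])*4)
yo=np.array([-.297,.955,0]);xo=np.array([.955,.297,0])
for z in(e[2]-.008,.087):
    b=np.array([e[0],e[1],z])
    print(z,pr(b),[pr(b+a*xo*.0095+c*yo*.021).tolist() for a in(-1,1) for c in(-1,1)])
p,_=arm.grab_frame("scene");r=cv2.minAreaRect(blob(p,((3,150,60),(18,255,255)).__getitem__(0),(18,255,255),(320,235,360,275))[0])
print((np.array(r[0])-[270,190])*4,r, ray("scene",r[0],.087))
print([ray("scene",np.array(q)/4+[270,190],.112) for q in((208,210),(245,190))])
E
```

```text
0.10474557727544298 [284. 236.] [[302.0, 260.0], [247.0, 229.0], [321.0, 242.0], [266.0, 211.0]]
0.087 [284. 256.] [[302.0, 280.0], [247.0, 249.0], [321.0, 262.0], [266.0, 231.0]]
[282.24597168 261.5692749 ] ((340.5614929199219, 255.39231872558594), (22.450284957885742, 15.008201599121094), 29.744882583618164) [ 0.57374599 -0.05482193  0.087     ]
[array([ 0.54802602, -0.01284135,  0.112     ]), array([ 0.57618786, -0.01190717,  0.112     ])]
```

The fingertips show near crop (295,217), higher than the projected (284,236). I'll check them against the depth image.

```bash
python3 - <<'E'
from h import *
np.set_printoptions(precision=3,suppress=True)
p,d=arm.grab_frame("scene");m=arm.camera_model("scene");T=np.linalg.inv(m["camera_from_world"])
print(arm.get_state()["eef_pos"],arm.get_state()["t"])
for v in range(228,252,2):
    o=[]
    for u in(334,338,341,344,347):
        q=np.linalg.solve(m["mtx"],[u,v,1])*d[v,u];o.append(f"{u}:"+str((T@[*q,1])[:3])+str(p[v,u]))
    print(v,*o)
cv2.imwrite("pics/b.png",cv2.resize(p[210:290,300:390],None,fx=7,fy=7,interpolation=cv2.INTER_NEAREST))
E
```

```text
[ 0.579 -0.051  0.114] 3.125
228 334:[ 0.541 -0.072  0.214][36 39 39] 338:[ 0.545 -0.082  0.22 ][24 22 21] 341:[ 0.548 -0.09   0.224][22 18 21] 344:[ 0.554 -0.092  0.223][25 40 52] 347:[ 0.559 -0.096  0.223][103 106 109]
230 334:[ 0.561 -0.045  0.174][ 86  98 105] 338:[ 0.547 -0.08   0.211][21 20 20] 341:[ 0.549 -0.088  0.216][23 20 20] 344:[ 0.555 -0.092  0.216][30 54 69] 347:[ 0.557 -0.1    0.222][54 57 60]
232 334:[ 0.561 -0.044  0.166][ 84  97 104] 338:[ 0.57  -0.048  0.165][16 17 18] 341:[ 0.548 -0.089  0.211][44 49 50] 344:[ 0.554 -0.092  0.21 ][31 33 34] 347:[ 0.582 -0.067  0.173][76 87 93]
234 334:[ 0.563 -0.042  0.156][ 84  96 103] 338:[ 0.565 -0.055  0.167][17 16 16] 341:[ 0.57  -0.06   0.168][ 85  97 104] 344:[ 0.571 -0.071  0.176][ 85  97 101] 347:[ 0.579 -0.071  0.171][75 86 93]
236 334:[ 0.561 -0.045  0.153][ 84  96 103] 338:[ 0.568 -0.051  0.155][19 18 19] 341:[ 0.569 -0.062  0.164][80 93 99] 344:[ 0.572 -0.069  0.167][ 84  97 104] 347:[ 0.584 -0.065  0.157][75 87 93]
238 334:[ 0.564 -0.04   0.141][78 81 82] 338:[ 0.57  -0.048  0.145][17 16 17] 341:[ 0.568 -0.062  0.15
[... 544 characters left out ...]
] 341:[ 0.649  0.046 -0.005][45 42 49] 344:[0.651 0.034 0.004][39 50 65] 347:[ 0.66   0.033 -0.   ][43 55 72]
246 334:[ 0.581 -0.016  0.083][51 31 16] 338:[ 0.588 -0.024  0.085][ 21  57 129] 341:[ 0.599 -0.022  0.076][67 44 33] 344:[ 0.651  0.035 -0.004][56 45 43] 347:[ 0.656  0.028 -0.002][ 76  99 134]
248 334:[ 0.581 -0.018  0.077][30 46 87] 338:[ 0.583 -0.031  0.086][ 22  60 135] 341:[ 0.591 -0.033  0.084][ 20  56 129] 344:[ 0.603 -0.029  0.073][57 45 60] 347:[ 0.61  -0.032  0.072][61 39 26]
250 334:[ 0.571 -0.031  0.087][ 24  60 134] 338:[ 0.581 -0.034  0.083][ 23  59 133] 341:[ 0.587 -0.039  0.084][ 22  57 127] 344:[ 0.591 -0.045  0.087][ 25  61 132] 347:[ 0.604 -0.041  0.075][58 52 85]
```

View pics/b.png

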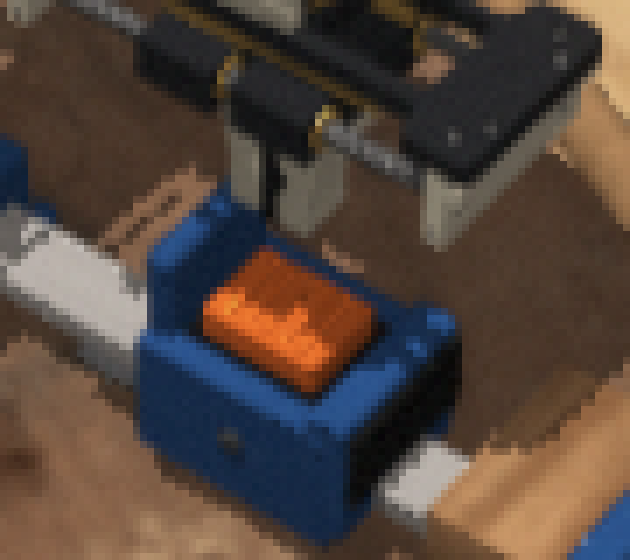

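The fingertips are over the pad in x and y, but the depth puts their end at z≈0.143 where the pose gives 0.106. I'll check this against the starting image and a fresh frame.

```bash
python3 - <<'E'
from h import *
np.set_printoptions(precision=3,suppress=True)
m=arm.camera_model("scene");T=np.linalg.inv(m["camera_from_world"])
def cloud(d):
    v,u=np.mgrid[0:480,0:640];q=np.linalg.inv(m["mtx"])@np.c_[u.ravel(),v.ravel(),np.ones(u.size)].T*d.ravel()
    return (T[:3,:3]@q).T+T[:3,3],d.ravel()>0
def low(d,c,lab):
    P,k=cloud(d);k&=(np.hypot(P[:,0]-c[0],P[:,1]-c[1])<.03)&(P[:,2]>.118)
    z=np.sort(P[k,2]);print(lab,k.sum(),z[:12],np.percentile(z,[2,10,50]) if len(z) else 0)
d0=np.load("scene_d.npy")
P,k=cloud(d0);k&=(np.hypot(P[:,0]-.26,P[:,1]-.62)<.10)&(P[:,2]>.1);z=np.sort(P[k,2]);print("start",k.sum(),z[:15])
p,d=arm.grab_frame("scene");s=arm.get_state();low(d,s["eef_pos"],"now");print(s["t"],s["eef_pos"],s["q"],s["force"])
E
```

```text
start 4667 [0.222 0.225 0.226 0.228 0.228 0.23  0.23  0.231 0.231 0.231 0.231 0.231
 0.231 0.232 0.232]
now 1073 [0.14  0.141 0.141 0.142 0.142 0.142 0.143 0.143 0.143 0.143 0.143 0.143] [0.147 0.166 0.268]
3.175 [ 0.579 -0.051  0.115] [ 0.249  0.275 -0.319  0.    -0.974  1.624] [ 0.51  -0.388 -0.26 ]
```

```bash
python3 -c "
from station import arm
print(arm.finger_overhang,[a for a in dir(arm) if a[0]!='_'])"
```

```text
0.008 ['Unreachable', 'camera_model', 'finger_overhang', 'get_state', 'grab_frame', 'job_done']
```

The visible fingers sit about 36 mm higher than the stated tip, at the start pose too. I'll go down in small steps and use the force to find contact.

Emit:
move_arm:
  rows: "0 0 0 0 0 0.005 0; 0 0 0 0 0 0.005 0; 0 0 0 0 0 0.004 0; 0 0 0 0 0 0 0"

```text
t: 3.68
eef_pos: [0.5775, -0.0511, 0.0988]
ee_rot: [-3.141, 0.001, 0.302]
force: [0.1, 0.4, 0.1]
width: 0.0006
gripper_force: 0.0
```

Emit:
move_arm:
  rows: "0 0 0 0 0 0.003 0; 0 0 0 0 0 0.003 0; 0 0 0 0 0 0 0"

```text
t: 4.05
eef_pos: [0.5777, -0.0511, 0.0929]
ee_rot: [-3.142, 0.001, 0.302]
force: [0.9, -0.0, 0.4]
width: 0.0006
gripper_force: 0.0
```

Emit:
move_arm:
  rows: "0 0 0 0 0 0.003 0; 0 0 0 0 0 0.002 0; 0 0 0 0 0 0 0"

```text
t: 4.42
eef_pos: [0.5777, -0.051, 0.088]
ee_rot: [-3.141, 0.0, 0.302]
force: [-0.0, -0.2, 0.6]
width: 0.0006
gripper_force: 0.0
```

```bash
python3 - <<'E'
from h import *
p,_=arm.grab_frame("scene")
cv2.imwrite("pics/c.png",cv2.resize(p[210:290,300:390],None,fx=7,fy=7,interpolation=cv2.INTER_NEAREST))
E
```

```text
(no output)
```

View pics/c.png

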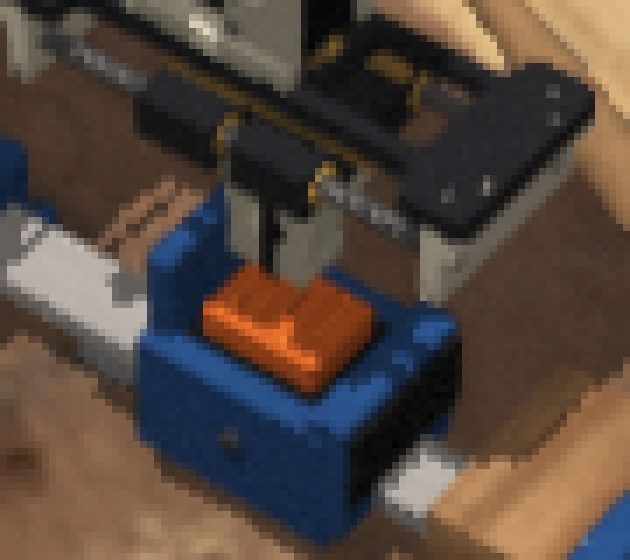

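The fingers still end short of the pad, at about (310,285), and there has been no contact. A grey end plate hangs at (430,300), so I'll measure the clearances before going lower.

```bash
python3 - <<'E'
from h import *
np.set_printoptions(precision=3,suppress=True)
m=arm.camera_model("scene");T=np.linalg.inv(m["camera_from_world"])
p,d=arm.grab_frame("scene");print(arm.get_state()["eef_pos"])
P=lambda u,v:(T@[*(np.linalg.solve(m["mtx"],[u,v,1])*d[v,u]),1])[:3]
R=arm.get_state()["eef_pos"];yo=np.array([-.297,.955]);xo=np.array([.955,.297])
for n,u,v in(("plateR",430,295),("plateR",435,285),("plateR",425,265),("plateRtop",430,225),("railR",380,210),("sliderR",275,180),("sliderR",300,200),("fing",295,275),("fing",300,260),("fing",290,220),("ridge",190,240),("plateL",20,70),("ridgetop",195,225),("pad",290,330)):
    x=P(300+u//7,210+v//7);e=x[:2]-R[:2];print(n,x,"rel x %.3f y %.3f"%(e@xo,e@yo))
E
```

```text
[ 0.578 -0.051  0.088]
plateR [ 0.565 -0.143  0.182] rel x -0.039 y -0.084
plateR [ 0.565 -0.146  0.191] rel x -0.040 y -0.087
plateR [ 0.562 -0.142  0.2  ] rel x -0.043 y -0.082
plateRtop [ 0.563 -0.143  0.215] rel x -0.041 y -0.083
railR [ 0.566 -0.114  0.196] rel x -0.030 y -0.057
sliderR [ 0.546 -0.084  0.198] rel x -0.040 y -0.022
sliderR [ 0.548 -0.093  0.195] rel x -0.041 y -0.031
fing [ 0.569 -0.066  0.123] rel x -0.013 y -0.012
fing [ 0.57  -0.065  0.129] rel x -0.012 y -0.011
fing [ 0.566 -0.066  0.151] rel x -0.016 y -0.011
ridge [ 0.556 -0.023  0.111] rel x -0.013 y 0.033
plateL [0.514 0.02  0.181] rel x -0.040 y 0.087
ridgetop [ 0.562 -0.015  0.107] rel x -0.005 y 0.040
pad [ 0.572 -0.06   0.087] rel x -0.009 y -0.006
```

The lowest part of the gripper body is at 0.18 m, about 62 mm above the tips, so it clears everything. The tips are really near z≈0.118, so I'll carry on down.

Emit:
move_arm:
  rows: "0 0 0 0 0 0.008 0; 0 0 0 0 0 0.008 0; 0 0 0 0 0 0.006 0; 0 0 0 0 0 0 0"

```text
t: 5.03
eef_pos: [0.5774, -0.0511, 0.0654]
ee_rot: [-3.141, 0.001, 0.302]
force: [-0.4, -0.4, -0.1]
width: 0.0003
gripper_force: 0.0
```

Emit:
move_arm:
  rows: "0 0 0 0 0 0.003 0; 0 0 0 0 0 0.003 0; 0 0 0 0 0 0 0"

```text
t: 5.4
eef_pos: [0.5781, -0.051, 0.0606]
ee_rot: [3.141, -0.0, 0.303]
force: [-0.6, 0.6, 4.1]
width: 0.0003
gripper_force: 2.1
```

Emit:
move_arm:
  rows: "0 0 0 0 0 0.002 0; 0 0 0 0 0 0.002 0; 0 0 0 0 0 0 0"

```text
t: 5.78
eef_pos: [0.5782, -0.051, 0.0566]
ee_rot: [3.141, -0.001, 0.303]
force: [-2.7, 1.1, 6.0]
width: 0.0006
gripper_force: 3.1
```

Contact came at about eef z 0.061, and 6 N means the pad is about 4 mm down. I'll press on to the bottom.

Emit:
move_arm:
  rows: "0 0 0 0 0 0.002 0; 0 0 0 0 0 0.002 0; 0 0 0 0 0 0 0"

```text
t: 6.15
eef_pos: [0.5782, -0.0511, 0.0529]
ee_rot: [3.141, -0.001, 0.303]
force: [-1.6, 0.0, 7.5]
width: 0.0005
gripper_force: 4.0
```

Emit:
move_arm:
  rows: "0 0 0 0 0 0.002 0; 0 0 0 0 0 0 0"

```text
t: 6.4
eef_pos: [0.5785, -0.0515, 0.0518]
ee_rot: [3.14, -0.001, 0.303]
force: [-4.4, -0.5, 13.9]
width: 0.0008
gripper_force: 7.0
```

It has bottomed at 14 N. Now I'll push along tool -y, the opening direction.

Emit:
move_arm:
  rows: "0 0 0 0 -0.005 0 0; 0 0 0 0 -0.008 0 0; 0 0 0 0 -0.008 0 0; 0 0 0 0 -0.008 0 0; 0 0 0 0 -0.008 0 0; 0 0 0 0 -0.008 0 0"

```text
t: 7.15
eef_pos: [0.5649, -0.0085, 0.0518]
ee_rot: [3.14, -0.001, 0.303]
force: [-2.9, -1.9, 14.5]
width: 0.0004
gripper_force: 7.2
```

Emit:
move_arm:
  rows: "0 0 0 0 -0.008 0 0; 0 0 0 0 -0.008 0 0; 0 0 0 0 -0.008 0 0; 0 0 0 0 -0.006 0 0; 0 0 0 0 0 0 0"

```text
t: 7.78
eef_pos: [0.5557, 0.0205, 0.0518]
ee_rot: [3.141, -0.001, 0.303]
force: [-5.0, -0.6, 15.9]
width: 0.0007
gripper_force: 7.9
```

Emit:
move_arm:
  rows: "0 0 0 0 -0.006 0 0; 0 0 0 0 -0.005 0 0; 0 0 0 0 -0.004 0 0; 0 0 0 0 0 0 0"

```text
t: 8.28
eef_pos: [0.5512, 0.0347, 0.0517]
ee_rot: [3.141, -0.001, 0.303]
force: [-5.3, -1.0, 16.1]
width: 0.0002
gripper_force: 8.1
```

Emit:
move_arm:
  rows: "0 0 0 0 -0.003 0 0; 0 0 0 0 -0.003 0 0; 0 0 0 0 0 0 0"

```text
t: 8.65
eef_pos: [0.5497, 0.0398, 0.0517]
ee_rot: [3.14, -0.001, 0.303]
force: [-3.2, -3.9, 14.5]
width: 0.0004
gripper_force: 7.4
```

Emit:
move_arm:
  rows: "0 0 0 0 -0.003 0 0; 0 0 0 0 -0.003 0 0; 0 0 0 0 0 0 0"

```text
t: 9.02
eef_pos: [0.5488, 0.0455, 0.0517]
ee_rot: [3.14, -0.002, 0.303]
force: [0.2, -6.1, 12.1]
width: 0.0007
gripper_force: 5.7
```

```bash
python3 - <<'E'
from h import *
p,_=arm.grab_frame("scene");print(arm.get_state()["force"],arm.get_state()["eef_pos"])
cv2.imwrite("pics/d.png",cv2.resize(p[205:315,275:415],None,fx=5,fy=5,interpolation=cv2.INTER_NEAREST))
E
```

```text
[ 0.3466473  -5.88856447 11.29265809] [0.54883368 0.04551295 0.05173183]
```

View pics/d.png

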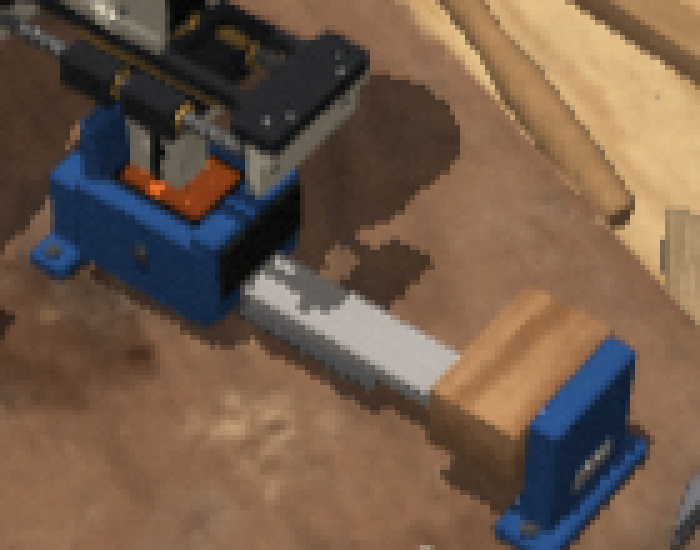

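The jaw now sits against the end stop at about (65,200), the pad is down, and the block hasn't moved. I'll push once more to confirm it is home, with slightly more downforce.

Emit:
move_arm:
  rows: "0 0 0 0 -0.002 0.0005 0; 0 0 0 0 -0.003 0 0; 0 0 0 0 0 0 0"

```text
t: 9.45
eef_pos: [0.5479, 0.0498, 0.0516]
ee_rot: [3.139, -0.003, 0.303]
force: [1.5, -8.9, 13.2]
width: 0.0009
gripper_force: 8.7
```

Emit:
move_arm:
  rows: "0 0 0 0 -0.003 0 0; 0 0 0 0 0 0 0"

```text
t: 9.7
eef_pos: [0.5477, 0.0502, 0.0517]
ee_rot: [3.136, -0.002, 0.303]
force: [9.4, -25.2, 8.6]
width: 0.0006
gripper_force: 17.6
```

Solid contact with the ridge at 27 N and no more motion, so the jaw is home. I'll lift straight up, still bearing lightly on the ridge so the jaw isn't dragged back.

Emit:
move_arm:
  rows: "0 0 0 0 0.001 -0.003 0; 0 0 0 0 0 -0.004 0; 0 0 0 0 0 -0.005 0; 0 0 0 0 0 -0.006 0; 0 0 0 0 0.003 -0.01 0; 0 0 0 0 0.003 -0.02 0; 0 0 0 0 0 -0.04 0; 0 0 0 0 0 -0.04 0"

```text
t: 10.7
eef_pos: [0.5471, 0.0474, 0.1791]
ee_rot: [-3.141, 0.0, 0.303]
force: [0.0, 0.3, 0.6]
width: 0.0005
gripper_force: 0.0
```

Emit:
move_arm:
  rows: "0 0 0 -0.03 0.05 -0.03 0; 0 0 0 -0.03 0.05 0 0; 0 0 0 -0.03 0.05 0 0; 0 0 0 -0.03 0.05 0 0; 0 0 0 0 0 0 0; 0 0 0 0 0 0 0"

```text
t: 11.45
eef_pos: [0.4929, -0.1768, 0.2066]
ee_rot: [-3.141, -0.001, 0.301]
force: [-0.1, 0.3, 0.6]
width: 0.0005
gripper_force: 0.0
```

```bash
python3 - <<'E'
from h import *
s=arm.get_state();print(s["t"],s["force"],s["eef_pos"])
for n,b,w in(("top",(260,180,410,270),(270,180,410,260)),("scene",(270,210,420,320),(270,210,420,320))):
    p,_=arm.grab_frame(n);c=blob(p,(3,150,60),(18,255,255),b)[0];r=cv2.minAreaRect(c);x=ray(n,r[0],.087)
    print(n,r,x,"moved",np.hypot(*(x[:2]-np.array([.578,-.051]))))
cv2.imwrite("pics/e.png",cv2.resize(p[205:315,275:415],None,fx=5,fy=5,interpolation=cv2.INTER_NEAREST))
E
```

```text
11.45 [-0.08495979  0.2679023   0.59571994] [ 0.49286855 -0.17679515  0.20661293]Traceback (most recent call last):
  File "<stdin>", line 4, in <module>
IndexError: list index out of range
```

```bash
python3 - <<'E'
from h import *
p,_=arm.grab_frame("scene")
cv2.imwrite("pics/e.png",cv2.resize(p[185:325,255:435],None,fx=4,fy=4,interpolation=cv2.INTER_NEAREST))
c=blob(p,(3,150,60),(18,255,255),(270,210,340,320))
if c: r=cv2.minAreaRect(c[0]);print(r,ray("scene",r[0],.087))
E
```

```text
((310.3000183105469, 238.10000610351562), (20.71379852294922, 14.7601318359375), 29.744882583618164) [0.54608636 0.0364371  0.087     ]
```

View pics/e.png

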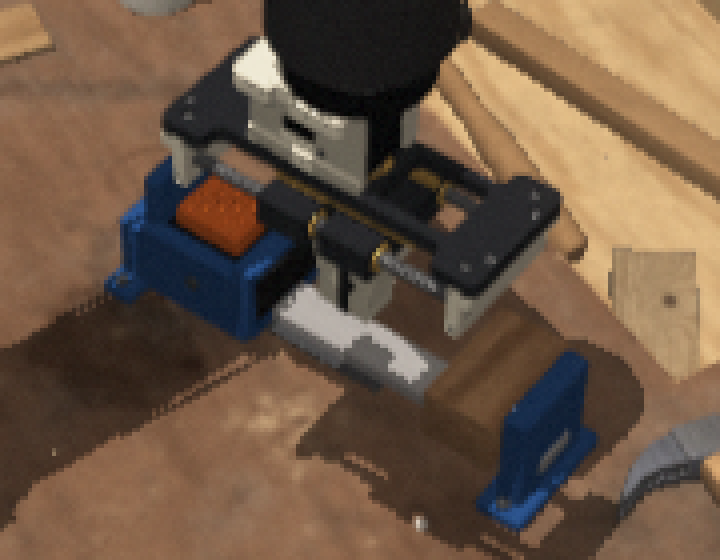

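The jaw is at the end stop, with the pad sprung up at crop (222,212). It has moved 95 mm, as expected, the block is in place, and the arm is clear.

```bash
python3 -c "
from station import arm
print(arm.job_done())"
```

```text
the job is handed in; nothing more can be done
None
```

The clamp is fully open: the jaw is home against the end stop, the release has sprung back up, the block looks unmoved in the last picture, and the job is handed in at about 11.5 s.

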